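Fetch the objective case from the revolving parts stand

TASK

The microscope needs its spare objective, which is in the round screw case: turn the revolving parts stand until the cup holding that case is at the pointer on the front of the stand's foot, and only then lift the case out. Stand the case upright in the shallow steel tray and leave the other parts, among them a bare objective, in their cups.

Things in the scene. Friction and masses are not known exactly. Their poses are not given: they have to be found in the camera images.
- front_place (a point): Fixed point on the foot of the revolving stand (dark steel drum, 200 mm across, 10 mm high), 88 mm from the turning axis, 20 mm above the worktop: where the floor centre of a cup is when that cup is exactly at the pointer. The pointer is a small upright steel blade, 27 mm high, on a tongue at the foot's front, towards the robot, 116 to 146 mm from the axis.
- carousel (a joint): Turn of the plate on its foot, rad: 0 at the start, positive counter-clockwise from above; turns either way, stays where left (friction about 0.06 N m). Plate: aluminium disc 230 mm across, top 20 mm above the worktop, with six grey cups every 60 degrees, centres 88 mm from the axis, inner diameter 38 mm, outer 45 mm, rims 12 mm above the plate, floor = plate top.
- hub (a point): On the plate's turning axis, 108 mm above the worktop: middle of the black bar knob, fixed to the plate by a thin post; 46 mm long along this point's x axis, 14 mm thick along its y axis, 28 mm high. Grasp it across its thickness from above and turn it to turn the plate. Its -x end points to an empty cup, which is near the pointer at the start; the cup opposite is empty too.
- objective_case: The wanted part: round white screw case 34 mm across with a ribbed black cap 37 mm across (the upper 17 mm), 58 mm high in all, upright in a cup one place to the left or right of the pointer at the start, to be lifted straight up. Origin at the centre of its underside, z along its axis. Grasp it by the cap, about 47 mm above the underside. About 70 g.
- bare_objective: Bystander: a bare steel microscope objective standing nose up, 33 mm across at its foot, 42 mm high, tapering to 17 mm at the top, in a cup on the other side of the pointer. Origin at the centre of its underside.
- cap_a: Bystander: flat black dust cap, 31 mm across, 14 mm high, in a cup. Origin at the centre of its underside.
- cap_b: Bystander: a second dust cap like the first, in another cup.
- tray_in (a point): Centre of the inner floor of the fixed square steel tray at the robot's left: 110 x 110 mm outside, 16 mm high, walls and floor 4 mm thick (inner floor 4 mm above the worktop).
There are look-alikes about, which are no part of the job. There is more than one size of the part that bears tray_in; the job needs the larger. Leave any yellow look-alike of the objective_case alone.

How it is judged:
On the way:
1. the stand has been turned so that the objective case, still standing in its cup and not touched, is at the pointer (within 20 mm of the exact place) (horizontal distance between objective_case and front_place below 0.02 m and z of objective_case in the frame of front_place below 0.004 m and angle between objective_case's own z axis and vertical below 0.2 rad and contact force between the fingers and objective_case below 0.2 N and (value of joint carousel above 0.4 rad or value of joint carousel below -0.4 rad)), for 0.2 s.
At the end, for the whole second after the job is handed in: The objective case stands upright (within about 10 degrees) and at rest on the floor of the steel tray, anywhere inside its walls; the bare objective stands and both dust caps lie in cups of the stand (each within 5 mm of the height of the cup floor) (horizontal distance between objective_case and tray_in below 0.055 m and z of objective_case in the frame of tray_in below 0.005 m and angle between objective_case's own z axis and vertical below 0.17 rad and linear speed of objective_case below 0.02 m/s and angle between bare_objective's own z axis and vertical below 0.3 rad and horizontal distance between each of bare_objective, cap_a, cap_b and hub below 0.105 m and z of each of bare_objective, cap_a, cap_b in the frame of front_place below 0.005 m); the robot touches nothing.
It also fails if it takes over 58 s, if anything falls off the work surface, if the arm or the gripper's body presses on something with over 40 N, if the wrist force passes 120 N, or if a joint passes its speed limit or range.

ROBOT

A 7-joint arm with a two-finger parallel gripper is mounted at the origin on a cart in front of the work surface, level with it; the furniture and walls round the work are solid. World frame = base frame: x ahead of the robot, y to its left, z up, the work surface at z = 0. Lengths are in m, angles in rad, forces in N, time in s.
With the tool pointing down it reaches from about 0.4 to 0.85 m from the base axis. Payload 4.4 kg.
Tool frame: the origin (TCP) lies at the very end of the fingers, on their centre line; the grasp point (between the pads) lies tcp_to_grasp behind it (tcp_to_grasp is the distance from the TCP to the grasp point, in m); z points along the fingers, y is the line along which they close (so a half turn about z gives the same grasp; the last joint's range is limited). The gripper opens to 94 mm and grips with 3 to 60 N. Pads are 16 mm wide; open, the fingers measure 119 mm over their backs; the gripper's body (75 mm by 177 mm) begins 78 mm behind the grasp point.
Start: joints at [1.168, 0.628, 0.038, 1.517, -0.027, 0.996, -0.02], TCP at [0.215, -0.613, 0.175] pointing down, gripper open.
Joint ranges: [-3.06, 3.06], [-0.37, 2.12], [-1.25, 1.32], [0.18, 2.47], [-1.1, 4.24], [0.23, 1.98], [-2.94, 2.94]. Speed limits (rad/s): [2.57, 2.57, 3.14, 3.14, 3.14, 3.14, 3.14].

INTERFACE

Orientations are given as a unit quaternion [x, y, z, w].
In Python, from station import * gives the robot as it stands.
- The arm moves only by the shell command python3 -m jog 'ROWS' [FORCE]. ROWS is text: rows parted by semicolons, each of 7 numbers parted by spaces: the opening, from 0 (shut) to 1 (fully open), then the shift along the world's x, y, z in mm, then the turn, a rotation vector about the world's x, y, z in degrees. A call has 1 to 10 rows; each row is the pose to reach, as a shift and turn from the pose commanded when the call began; what a row does not reach only later rows make up. A row lasts 1/12 s, in which the tool goes at most 41.7 mm and 7.16 degrees, less where a joint would pass 70% of its speed; a pose out of reach is approached as far as the arm can. A call with a gripper value outside its range is refused whole. The fingers move at their own pace and stop on an object; FORCE is the grip in N (left out, the last holds). Time passes only in rows, so rows that repeat a pose let the fingers close. It gives the time, the measured TCP pose, the force, the opening and the grip force at its end, in the units of the state.
- read_state(): the state, without advancing time (a new reading comes with each control period).
- get_image(name): name is "side" or "top" or "wrist"; returns (picture, depth): 384x512x3 uint8, red, green, blue; 384x512 float32, m along the optical axis (not along the pixel's ray), 0 where there is no reading.
- get_calibration(name): a dict with "vfov" (degrees; the focal length in pixels is half the picture's height over the tangent of half this angle, whatever the lens; pixels are square), "cx", "cy" (the principal point, pixels), "R" (3x3) and "t" (3): a world point X has camera coordinates R X + t. Camera axes: x right, y down, z forward; pixel columns grow to the right and rows downward; lengths in m; the calibration is good to about 2 mm. A picture is of the moment at which its call begins: read the wrist's pose just before it. get_calibration takes no time and is no camera call; for the wrist camera it gives the pose at the moment of the call.
- hand_in(): hands the job in; it is judged then, once.
Trained networks look in the newest picture that a camera, given by its name, has taken for a name from the list of things; names that differ only in an ending like _2 or _b are one class to them, and where a whole thing is asked for, a point or a joint stands for the part that bears it (a point fixed in the world has none). Each returns a list of dicts, best first, with "score" (0 to 1); they miss things now and then, are a little off and sometimes report something else, mostly with a low value. They report only what shows in the picture. A call takes as long as a camera call. They do not tell look-alikes from the thing itself.
- spot_in(camera, query): "rect" ([centre column, centre row, width, height] in pixels, round what is visible of it).
- regions_of(camera, query): "pixels" (384x512 bool, what is visible of it) and "rect" ([centre column, centre row, width, height] in pixels, round what is visible of it).
The state is a dict: "clock": time; "joint_positions": joint angles; "dq": joint speeds; "tau": joint torques, N m; "ee_pos": TCP position; "eef_rot": TCP orientation; "force": force on the tool from outside, world axes, zero at the start; "moment": the same for the moment, N m; "gripper_width": opening from 0.0 (shut) to 1.0 (fully open); "gripper_force": force on a finger pad.
Only numpy, scipy, OpenCV 4.12 (cv2) and the standard library are available. Lean on these libraries where they do the work, as an engineer would, in place of code of your own. Each camera call takes 0.05 s, during which the arm holds its last target. There are 200 camera calls.

## Working session

There is one attempt and no reset: what is moved stays moved. The work goes in short steps, Python scripts to look and compute and a shell command to move; the robot and the scene stay as the last step left them, time stands still between calls to the robot, and variables do not carry over. Pictures are saved under pics/ and viewed, at most 10 in all, crops included, and the job is handed in when it is done.

```bash
mkdir -p pics
cat > h.py <<'E'
from station import *
import numpy as np, cv2
def cal(n):
    c=get_calibration(n); f=192/np.tan(np.radians(c["vfov"])/2); return c,f
def pt(c,f,u,v,d):
    p=np.array([(u-c["cx"])/f*d,(v-c["cy"])/f*d,d]); return np.array(c["R"]).T@(p-np.array(c["t"]))
def cloud(n,depth):
    c,f=cal(n); v,u=np.mgrid[:384,:512]; d=depth
    P=np.stack([(u-c["cx"])/f*d,(v-c["cy"])/f*d,d],-1)-np.array(c["t"]); return P@np.array(c["R"])
E
python3 - <<'E'
from h import *
s=read_state();print(s)
import station;print([k for k in dir(station) if k[0]!='_'])
for n in("top","side"):
    im,d=get_image(n); cv2.imwrite(f"pics/{n}0.png",im[...,::-1]); np.save(f"{n}0.npy",d)
    P=cloud(n,d)
    print(n,cal(n)[0]["t"])
    for q in("objective_case","bare_objective","cap_a","hub","carousel","tray_in"):
        for r in regions_of(n,q)[:4]:
            m=r["pixels"]&(d>0); print(q,round(r["score"],2),np.round(r["rect"]),np.round(np.median(P[m],0),3),np.round(P[m].max(0),3),np.round(P[m].min(0),3)) if m.any() else print(q,r["score"],r["rect"])
E
```

```text
{'clock': 0.0, 'joint_positions': array([ 1.16824957,  0.62928624,  0.03844884,  1.51834549, -0.02699308,
        0.99631095, -0.01999316]), 'dq': array([ 0.00013992,  0.0002556 ,  0.00010762, -0.00143222, -0.00017271,
        0.00268875,  0.00059354]), 'tau': array([-7.30900210e-04, -5.49743879e+01,  1.14309222e+00, -1.86640406e+01,
       -5.23060968e-02,  2.37442623e-02,  1.39218801e-04]), 'ee_pos': array([ 0.21455688, -0.6128115 ,  0.17420033]), 'eef_rot': array([ 9.85857780e-01,  1.67581618e-01, -1.68516474e-04, -9.00299952e-04]), 'force': array([-0.11384788, -0.49609732,  0.14524494]), 'moment': array([ 0.02097253,  0.01310435, -0.01531274]), 'gripper_force': 0.0, 'gripper_width': 1.002844671231772}
['MotionError', 'get_calibration', 'get_image', 'hand_in', 'read_state', 'regions_of', 'spot_in', 'tcp_to_grasp']
top [-0.05546861  0.53359234  1.50359337]
objective_case 0.63 [338. 203.  15.  17.] [ 0.49  -0.297  0.076] [ 0.509 -0.283  0.085] [ 0.477 -0.316  0.021]
bare_objective 0.43 [294. 221.   9.  11.] [ 0.439 -0.157  0.054] [ 0.456 -0.142  0.066] [ 0.429 -0.172  0.015]
cap_a 0
[... 669 characters left out ...]
 7.  17.] [ 0.483 -0.551  0.033] [ 0.512 -0.533  0.065] [ 0.466 -0.675 -0.005]
objective_case 0.41 [269. 163.  12.  14.] [ 0.494 -0.292  0.075] [ 0.515 -0.224  0.119] [ 0.482 -0.321  0.03 ]
bare_objective 0.44 [277. 189.   8.   9.] [ 0.446 -0.149  0.05 ] [ 0.462 -0.14   0.067] [ 0.433 -0.161  0.027]
hub 0.82 [263. 184.  52.  39.] [ 0.51  -0.207  0.022] [ 0.627 -0.096  0.126] [ 0.397 -0.377 -0.006]
carousel 0.88 [262. 183.  55.  42.] [ 0.512 -0.207  0.022] [ 0.635 -0.096  0.126] [ 0.401 -0.319 -0.001]
tray_in 0.75 [244. 318.  33.  30.] [0.474 0.423 0.004] [0.523 0.475 0.015] [ 0.426  0.373 -0.005]
tray_in 0.7 [240. 275.  40.  33.] [0.515 0.265 0.005] [0.584 0.34  0.021] [ 0.446  0.194 -0.002]
```

Run:
```python
import cv2
a=cv2.imread("pics/top0.png")[150:260,90:380]; cv2.imwrite("pics/a.png",cv2.resize(a,None,fx=2.7,fy=2.7,interpolation=cv2.INTER_CUBIC))
a=cv2.imread("pics/top0.png")[160:245,265:385]; b=cv2.imread("pics/side0.png")[120:220,220:320];
cv2.imwrite("pics/b.png",cv2.hconcat([cv2.resize(a,(420,300),interpolation=cv2.INTER_CUBIC),cv2.resize(b,(300,300),interpolation=cv2.INTER_CUBIC)]))
```

```text
(no output)
```

View pics/a.png

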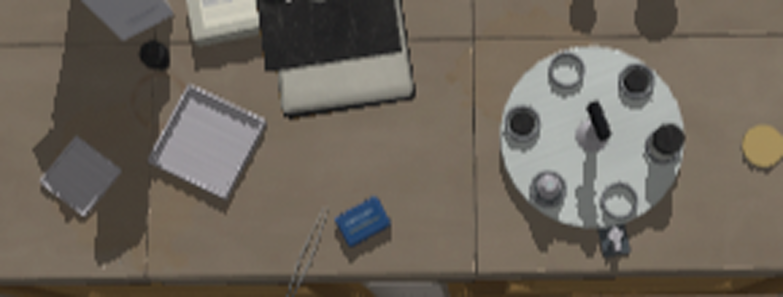

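View pics/b.png

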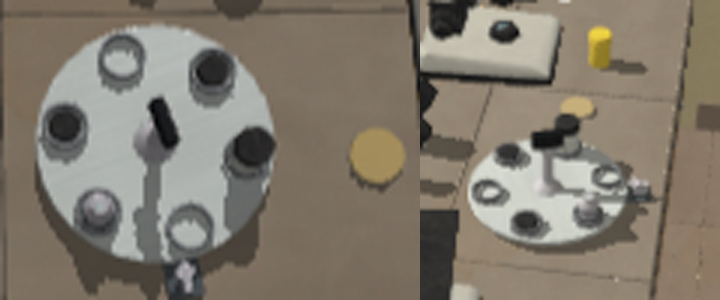

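```bash
cat > m.py <<'E'
from h import *
def circ(Q):
    A=np.c_[2*Q,np.ones(len(Q))]; s=np.linalg.lstsq(A,(Q**2).sum(1),rcond=None)[0]; return s[:2],np.sqrt(s[2]+s[0]**2+s[1]**2)
for n in("top","side"):
    d=np.load(n+"0.npy");P=cloud(n,d); ok=d>0
    near=ok&(np.hypot(P[...,0]-.51,P[...,1]+.21)<.16)
    pl=near&(abs(P[...,2]-.02)<.006); 
    u=(pl).astype(np.uint8); cs=max(cv2.findContours(u,cv2.RETR_EXTERNAL,cv2.CHAIN_APPROX_NONE)[0],key=cv2.contourArea)
    (cx,cy)=P[pl][:,:2].mean(0)
    H=P[pl][:,:2]; h=cv2.convexHull(H.astype(np.float32))[:,0]; print(n,"plate hull",circ(h.astype(float)), np.median(P[pl][:,2]))
    k=near&(P[...,2]>.095)&(P[...,2]<.14)&(np.hypot(P[...,0]-.51,P[...,1]+.21)<.04); K=P[k]; c=K.mean(0); w,V=np.linalg.eigh(np.cov(K[:,:2].T)); print("knob",k.sum(),c,K.min(0),K.max(0),V[:,1],np.degrees(np.arctan2(*V[::-1,1])))
    cc=near&(P[...,2]>.06)&(np.hypot(P[...,0]-.495,P[...,1]+.297)<.035);print("case",P[cc].mean(0),P[cc].min(0),P[cc].max(0))
    b=near&(P[...,0]<.39)&(P[...,2]>.004)&(abs(P[...,1]+.21)<.06);print("pointer",b.sum(),np.round(P[b],3).tolist())
    t=ok&(np.hypot(P[...,0]-.513,P[...,1]-.266)<.1)&(P[...,2]>.011)&(P[...,2]<.025); T=P[t][:,:2].astype(np.float32); print("tray",cv2.minAreaRect(T))
E
python3 m.py; python3 -c "from station import*;print(tcp_to_grasp)"
```

```text
top plate hull (array([ 0.50489724, -0.2151394 ]), np.float64(0.11687416662329506)) 0.020111923305618108
knob 77 [ 0.50854797 -0.21338291  0.11817426] [ 0.48711227 -0.22506665  0.09603582] [ 0.53091754 -0.20218576  0.12818733] [-0.94663513 -0.3223072 ] -161.19748808926113
case [ 0.49426586 -0.30018102  0.07687639] [ 0.47659307 -0.3195917   0.06138338] [ 0.51206847 -0.282927    0.08539659]
pointer 98 [[0.389, -0.233, 0.03], [0.389, -0.237, 0.026], [0.389, -0.24, 0.028], [0.389, -0.243, 0.026], [0.389, -0.247, 0.025], [0.389, -0.175, 0.008], [0.389, -0.189, 0.006], [0.388, -0.222, 0.007], [0.388, -0.229, 0.007], [0.386, -0.229, 0.031], [0.386, -0.233, 0.03], [0.385, -0.236, 0.03], [0.387, -0.24, 0.02], [0.386, -0.243, 0.026], [0.386, -0.246, 0.027], [0.386, -0.169, 0.006], [0.385, -0.212, 0.005], [0.385, -0.219, 0.004], [0.385, -0.222, 0.007], [0.382, -0.229, 0.029], [0.383, -0.233, 0.024], [0.382, -0.236, 0.028], [0.382, -0.239, 0.034], [0.383, -0.243, 0.025], [0.385, -0.248, 0.007], [0.385, -0.252, 0.005], [0.383, -0.155, 0.007], [0.382, -0.188, 0.007], [0.382, -0.192, 0.005], [0.382
[... 2735 characters left out ...]
0.228, 0.012], [0.381, -0.238, 0.004], [0.376, -0.237, 0.005], [0.371, -0.227, 0.014], [0.388, -0.223, 0.01], [0.38, -0.226, 0.008], [0.371, -0.23, 0.007], [0.367, -0.226, 0.01], [0.388, -0.222, 0.005], [0.383, -0.22, 0.008], [0.379, -0.219, 0.009], [0.375, -0.222, 0.007], [0.367, -0.225, 0.005], [0.358, -0.227, 0.005], [0.374, -0.217, 0.006], [0.362, -0.221, 0.004], [0.386, -0.206, 0.008], [0.36, -0.201, 0.004], [0.363, -0.193, 0.006], [0.375, -0.185, 0.005], [0.387, -0.172, 0.004], [0.39, -0.162, 0.006], [0.373, -0.166, 0.006], [0.377, -0.158, 0.006], [0.363, -0.15, 0.004]]
tray ((0.5169258117675781, 0.25674694776535034), (0.1287986934185028, 0.12455794960260391), 63.38812255859375)
0.0188
```

Candidates for the case (top-camera pixels): the black-capped tall one at (338,203), the dust caps at (325,179) and (284,196), the bare objective at (294,221), the yellow disc at (372,204), and the yellow case in the side view at (278,138). I choose (338,203): its top is about 78 mm up, and it stands one place right of the pointer. The large tray is at (167,203) and the small one at (118,214). The crops agree. First I move above the hub.

```bash
python3 -m jog '0.7 100 135 20 0 0 0;0.7 100 135 20 0 0 0;0.7 100 135 20 0 0 0;0.7 100 135 20 0 0 0;0.7 240 320 20 0 0 0;0.7 240 320 20 0 0 0;0.7 240 320 20 0 0 0;0.7 240 320 20 0 0 0;0.7 240 320 20 0 0 0;0.7 240 320 20 0 0 0' 20
python3 -m jog '0.7 0 0 40 0 0 0;0.7 0 0 40 0 0 0'
python3 - <<'E'
from h import *
s=read_state();print(s["ee_pos"],s["joint_positions"])
im,d=get_image("wrist"); cv2.imwrite("pics/w1.png",im[...,::-1]); np.save("w1.npy",d)
E
```

```text
clock: 1.53
ee_pos: [0.4578, -0.2889, 0.1954]
eef_rot: [0.985, 0.17, 0.001, -0.001]
force: [-0.3, -0.5, -0.4]
gripper_width: 0.706
gripper_force: 0.0
clock: 1.7
ee_pos: [0.4594, -0.2931, 0.2401]
eef_rot: [0.985, 0.17, 0.004, 0.003]
force: [0.4, -1.2, 1.0]
gripper_width: 0.697
gripper_force: 0.0
[ 0.45942787 -0.29306647  0.24006608] [ 0.50795785  0.40057611  0.01264178  1.7363066  -0.00662231  0.99579147
 -0.70611168]
```

View pics/w1.png

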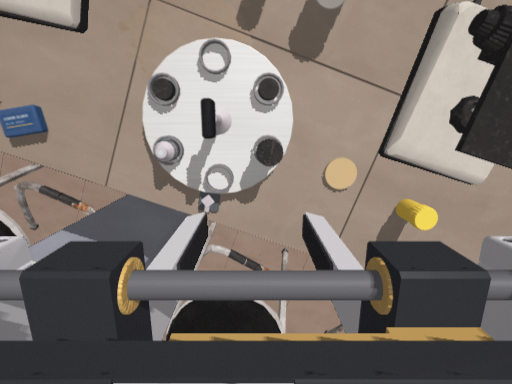

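The wrist view shows the knob at (208,118), the pointer blade at (207,202), the black-capped case at (268,152) and the yellow look-alike at (417,213). Next I measure from this picture.

```bash
cat > w.py <<'E'
from m import circ
from h import *
def meas(d,show=True):
    P=cloud("wrist",d); ok=d>0
    r=np.hypot(P[...,0]-.51,P[...,1]+.213)
    pl=ok&(r<.125)&(abs(P[...,2]-.02)<.005); h=cv2.convexHull(P[pl][:,:2].astype(np.float32))[:,0].astype(float); c,R=circ(h); print("plate",c,R,np.median(P[pl][:,2]))
    k=ok&(r<.04)&(P[...,2]>.1)&(P[...,2]<.135)
    if k.sum()>20:
        (a,b),(s1,s2),an=cv2.minAreaRect(P[k][:,:2].astype(np.float32)); print("knob",a,b,s1,s2,an,P[k][:,2].max(), np.degrees(np.arctan2(*np.linalg.eigh(np.cov(P[k][:,:2].T))[1][::-1,1])))
    b=ok&(r>.118)&(r<.15)&(P[...,2]>.02)&(P[...,2]<.035)&(P[...,0]<.42)
    if b.any(): q=P[b].mean(0); print("pointer",b.sum(),q,np.degrees(np.arctan2(q[1]-c[1],q[0]-c[0])))
    t=ok&(P[...,2]>.066)&(P[...,2]<.09)&(r<.12)&(r>.06)
    if t.any():
        q,_=cv2.minEnclosingCircle(P[t][:,:2].astype(np.float32)); print("case",t.sum(),P[t].mean(0),q,_,np.degrees(np.arctan2(q[1]-c[1],q[0]-c[0])),np.hypot(q[0]-c[0],q[1]-c[1]))
E
sed -i 's/^for n in.*/for n in():/' m.py
python3 - <<'E'
from w import *
print({k:v for k,v in get_calibration("wrist").items()})
meas(np.load("w1.npy"))
E
```

```text
{'vfov': 70.00845905895177, 'cx': 254.60018385849995, 'cy': 190.9614074414729, 'R': array([[ 0.33290551, -0.94294751,  0.00489081],
       [-0.91825966, -0.32300144,  0.22906171],
       [-0.21441343, -0.08074694, -0.97339962]]), 't': array([-0.43093699,  0.28598472,  0.52583602])}
plate [ 0.5087544  -0.21652483] 0.11488364230157552 0.018215726462196536
knob 0.5101896524429321 -0.21622902154922485 0.04547193646430969 0.014257840812206268 19.512577056884766 0.12264050726069838 -160.22235519711614
pointer 126 [ 0.38285937 -0.24018014  0.02502229] -169.35836954157733
case 575 [ 0.49470873 -0.30235986  0.07619261] (0.49442678689956665, -0.30265310406684875) 0.018608003854751587 -99.44478054405998 0.08731185170712362
```

```bash
python3 -m jog '0.5 50 77 0 0 0 0;0.5 50 77 0 0 0 0;0.5 50 77 0 0 0 0;0.5 50 77 0 0 0 0;0.5 50 77 0 0 0 0'
```

```text
clock: 2.17
ee_pos: [0.5041, -0.2173, 0.2346]
eef_rot: [0.986, 0.168, -0.001, 0.0]
force: [-0.5, -0.2, -0.4]
gripper_width: 0.503
gripper_force: 0.0
```

```bash
python3 -m jog '0.5 5 1 -40 0 0 0;0.5 5 1 -80 0 0 0;0.5 5 1 -110 0 0 0;0.5 5 1 -125 0 0 0;0.5 5 1 -139 0 0 0;0.5 5 1 -139 0 0 0;0.5 5 1 -139 0 0 0' && python3 -m jog '0 0 0 0 0 0 0;0 0 0 0 0 0 0;0 0 0 0 0 0 0;0 0 0 0 0 0 0;0 0 0 0 0 0 0;0 0 0 0 0 0 0' 25
```

```text
clock: 2.75
ee_pos: [0.5082, -0.2176, 0.0956]
eef_rot: [0.986, 0.166, -0.001, 0.0]
force: [-0.1, -0.3, 0.2]
gripper_width: 0.502
gripper_force: 0.0
clock: 3.25
ee_pos: [0.51, -0.2155, 0.0964]
eef_rot: [0.986, 0.168, 0.0, 0.0]
force: [0.5, 0.5, -0.2]
gripper_width: 0.113
gripper_force: 0.0
```

```bash
python3 -m jog '0 0 0 0 0 0 0;0 0 0 0 0 0 0;0 0 0 0 0 0 0' 25
python3 - <<'E'
from h import *
im,d=get_image("wrist"); cv2.imwrite("pics/w2.png",im[...,::-1]); print(read_state()["gripper_width"],read_state()["gripper_force"])
E
```

```text
clock: 3.5
ee_pos: [0.5098, -0.2155, 0.0961]
eef_rot: [0.986, 0.168, 0.0, 0.0]
force: [0.0, 0.6, -0.5]
gripper_width: 0.0
gripper_force: 0.0
0.004357286667694104 0.0
```

View pics/w2.png

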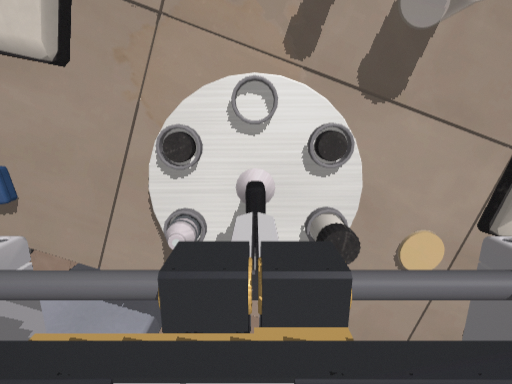

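The knob's far end shows at (256,195) ahead of the shut fingers, so I check in 3D whether the knob is actually between the pads.

Run:
```python
from w import *
s=read_state();im,d=get_image("wrist"); P=cloud("wrist",d); print(np.array(get_calibration("wrist")["R"]).T@-np.array(get_calibration("wrist")["t"]))
for v in range(170,245,5): print(v,[(u,np.round(P[v,u]*1000).astype(int).tolist()) for u in (240,256,270)])
d2=get_image("top")[1];Q=cloud("top",d2);k=(d2>0)&(np.hypot(Q[...,0]-.51,Q[...,1]+.216)<.035)&(Q[...,2]>.09)&(Q[...,2]<.3);print(Q[k].mean(0),k.sum())
meas(d)
```

```text
[ 0.5722496  -0.19385549  0.30598706]
170 [(240, [524, -194, 19]), (256, [530, -210, 23]), (270, [534, -224, 20])]
175 [(240, [519, -196, 22]), (256, [525, -212, 27]), (270, [529, -226, 21])]
180 [(240, [515, -198, 26]), (256, [534, -208, 99]), (270, [525, -227, 25])]
185 [(240, [509, -199, 25]), (256, [534, -208, 117]), (270, [520, -229, 26])]
190 [(240, [505, -201, 26]), (256, [531, -209, 121]), (270, [515, -231, 26])]
195 [(240, [499, -203, 24]), (256, [528, -210, 122]), (270, [509, -233, 23])]
200 [(240, [493, -205, 20]), (256, [525, -211, 123]), (270, [503, -235, 20])]
205 [(240, [487, -207, 20]), (256, [521, -213, 122]), (270, [498, -237, 20])]
210 [(240, [482, -208, 21]), (256, [518, -214, 122]), (270, [493, -239, 19])]
215 [(240, [515, -204, 133]), (256, [517, -214, 130]), (270, [521, -222, 134])]
220 [(240, [515, -204, 145]), (256, [517, -214, 140]), (270, [521, -222, 143])]
225 [(240, [515, -205, 152]), (256, [517, -214, 150]), (270, [521, -221, 153])]
230 [(240, [515, -205, 160]), (256, [517, -214, 157]), (270, [521, -221, 161])]
235 [(240, [515, -205, 168]), (256, [517, -214, 165]), (270, [521, -221, 168])]
240 [(240, [516, -206, 175]), (256, [517, -214, 172]), (270, [520, -220, 174])]
[nan nan nan] 0
plate [ 0.52122901 -0.21069647] 0.10796336435937555 0.02022268426782036
knob 0.5244744420051575 -0.21045267581939697 0.019396403804421425 0.02042371965944767 19.248687744140625 0.13490729120733858 -161.6081477041512
case 936 [ 0.502842   -0.30142276  0.07700149] (0.4977834224700928, -0.3013859987258911) 0.018520019948482513 -104.49507490090883 0.0936711602601233<stdin>:4: RuntimeWarning: Mean of empty slice.
  ret = um.true_divide(
```

Run:
```python
from w import *
im,d=get_image("wrist"); P=cloud("wrist",d)
for v in (216,222,230,238):
    print(v,[(u,*np.round(P[v,u]*1000).astype(int).tolist()) for u in range(222,290,4)])
print(im[225,226:290:3].tolist())
```

```text
216 [(222, 469, -192, 21), (226, 471, -196, 20), (230, 472, -200, 20), (234, 473, -204, 20), (238, 514, -203, 136), (242, 515, -205, 137), (246, 516, -208, 136), (250, 517, -210, 136), (254, 516, -213, 132), (258, 519, -215, 137), (262, 519, -217, 136), (266, 520, -220, 136), (270, 521, -222, 136), (274, 488, -246, 20), (278, 489, -250, 20), (282, 491, -254, 20), (286, 492, -258, 20)]
222 [(222, 462, -194, 20), (226, 464, -198, 20), (230, 465, -202, 20), (234, 467, -207, 21), (238, 515, -203, 148), (242, 515, -206, 147), (246, 516, -208, 148), (250, 517, -210, 147), (254, 517, -213, 145), (258, 519, -215, 148), (262, 519, -217, 147), (266, 520, -219, 148), (270, 521, -222, 148), (274, 522, -224, 148), (278, 483, -253, 20), (282, 484, -257, 20), (286, 486, -261, 20)]
230 [(222, 453, -197, 20), (226, 455, -201, 20), (230, 456, -205, 20), (234, 514, -202, 161), (238, 515, -204, 161), (242, 516, -206, 161), (246, 517, -208, 161), (250, 517, -210, 161), (254, 517, -213, 157), (258, 519, -215, 161), (262, 520, -217, 162), (266, 520, -219, 161), (270, 521, -221, 160), (274, 522, -223, 161), (278, 474, -256, 20), (282, 475, -260, 20), (286, 477, -264, 19)]
238 [(222, 444, -200, 20), (226, 446, -204, 21), (230, 448, -208, 21), (234, 514, -203, 172), (238, 515, -205, 171), (242, 516, -207, 173), (246, 516, -209, 172), (250, 517, -211, 172), (254, 517, -213, 169), (258, 518, -215, 171), (262, 519, -216, 172), (266, 520, -219, 171), (270, 520, -221, 172), (274, 521, -223, 171), (278, 522, -224, 172), (282, 467, -263, 22), (286, 468, -268, 20)]
[[213, 212, 207], [212, 210, 206], [126, 126, 123], [189, 185, 188], [192, 190, 192], [193, 190, 193], [193, 190, 192], [193, 191, 192], [193, 190, 191], [42, 41, 43], [38, 36, 38], [192, 189, 192], [192, 189, 191], [193, 190, 192], [192, 190, 191], [193, 190, 192], [192, 189, 192], [210, 206, 203], [209, 207, 203], [208, 206, 203], [210, 207, 204], [208, 206, 204]]
```

Run:
```python
import cv2
a=cv2.imread("pics/w2.png")[170:300,170:340]; cv2.imwrite("pics/c.png",cv2.resize(a,None,fx=4,fy=4,interpolation=cv2.INTER_CUBIC))
```

```text
(no output)
```

View pics/c.png

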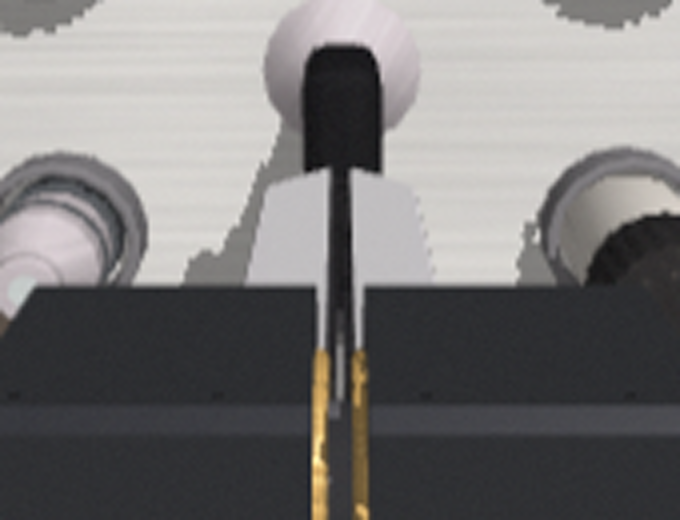

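The fingers are shut with their visible ends near z≈0.13, above the knob top, although the state says 0.096. I check the fingertip height against the reported TCP.

```bash
python3 -m jog '0.6 0 0 60 0 0 0;0.6 0 0 60 0 0 0;0.6 0 0 60 0 0 0;0.6 0 0 60 0 0 0;0.6 0 0 60 0 0 0;0.6 0 0 60 0 0 0;0.6 0 0 60 0 0 0'
python3 - <<'E'
from w import *
s=read_state();im,d=get_image("wrist"); P=cloud("wrist",d); cv2.imwrite("pics/w3.png",im[...,::-1]);np.save("w3.npy",d)
print(s["ee_pos"],s["gripper_width"])
g=(d>0)&(d<.28)&(np.mgrid[:384,:512][0]<245)&(P[...,2]>.13)
for v in range(195,245,3):
    us=np.where(g[v])[0]
    if len(us): print(v,us.min(),us.max(),np.round(P[v,us].min(0),3),np.round(P[v,us].max(0),3))
meas(d)
for cam in("side","top"):
    im,d=get_image(cam);np.save(cam+"3.npy",d);cv2.imwrite(f"pics/{cam}3.png",im[...,::-1]);Q=cloud(cam,d);r=np.hypot(Q[...,0]-.51,Q[...,1]+.216)
    a=(d>0)&(r<.05)&(Q[...,2]>.09); print(cam,a.sum(),np.histogram(Q[a][:,2],bins=np.arange(.09,.3,.01)))
E
```

```text
clock: 4.28
ee_pos: [0.5089, -0.2151, 0.1549]
eef_rot: [0.986, 0.168, -0.001, -0.001]
force: [-0.8, -0.7, -0.9]
gripper_width: 0.465
gripper_force: 0.0
[ 0.50894725 -0.21512634  0.1549098 ] 0.46490763375370237
213 213 296 [ 0.508 -0.239  0.187] [ 0.527 -0.186  0.19 ]
216 203 306 [ 0.506 -0.244  0.19 ] [ 0.528 -0.181  0.196]
219 202 307 [ 0.506 -0.244  0.19 ] [ 0.528 -0.181  0.202]
222 200 309 [ 0.505 -0.244  0.19 ] [ 0.528 -0.181  0.207]
225 198 311 [ 0.503 -0.244  0.191] [ 0.528 -0.181  0.213]
228 196 313 [ 0.498 -0.244  0.185] [ 0.529 -0.181  0.218]
231 195 314 [ 0.497 -0.244  0.187] [ 0.528 -0.181  0.223]
234 193 316 [ 0.496 -0.244  0.187] [ 0.529 -0.181  0.227]
237 0 511 [ 0.496 -0.279  0.193] [ 0.566 -0.131  0.288]
240 0 511 [ 0.496 -0.279  0.198] [ 0.565 -0.132  0.29 ]
243 0 511 [ 0.494 -0.275  0.199] [ 0.565 -0.135  0.292]
plate [ 0.51068638 -0.21580057] 0.11522253894939737 0.020340346232976373
knob 0.5126577615737915 -0.21501421928405762 0.044893279671669006 0.013884641230106354 19.531858444213867 0.12397579590135172 -159.9684815854264
pointer 97 [ 0.38957677 -0.23795551  0.0267835 ] -169.63333783240552
case 824 [ 0.49944034 -0.30073066  0.07758756] (0.4977569580078125, -0.3016767203807831) 0.018504885956645012 -98.5620814905515 0.08684401408393769
side 1520 (array([10, 20, 27, 18,  0,  0,  0,  0,  0,  3, 12, 19,  8,  9, 11,  8,  3,
        0,  0,  1]), array([0.09, 0.1 , 0.11, 0.12, 0.13, 0.14, 0.15, 0.16, 0.17, 0.18, 0.19,
       0.2 , 0.21, 0.22, 0.23, 0.24, 0.25, 0.26, 0.27, 0.28, 0.29]))
top 1037 (array([0, 0, 0, 0, 0, 0, 0, 0, 0, 0, 0, 0, 0, 0, 0, 0, 0, 0, 0, 0]), array([0.09, 0.1 , 0.11, 0.12, 0.13, 0.14, 0.15, 0.16, 0.17, 0.18, 0.19,
       0.2 , 0.21, 0.22, 0.23, 0.24, 0.25, 0.26, 0.27, 0.28, 0.29]))
```

Both cameras agree: the real fingertips are about 31 mm above the reported TCP, and x and y are fine. I'll use tip z = ee z + 0.031, so I go down again with the tips at about 0.096.

```bash
python3 -m jog '0.6 0 0 -40 0 0 0;0.6 0 0 -70 0 0 0;0.6 0 0 -82 0 0 0;0.6 0 0 -90 0 0 0;0.6 0 0 -90 0 0 0;0.6 0 0 -90 0 0 0' && python3 -m jog '0 0 0 0 0 0 0;0 0 0 0 0 0 0;0 0 0 0 0 0 0;0 0 0 0 0 0 0;0 0 0 0 0 0 0;0 0 0 0 0 0 0;0 0 0 0 0 0 0;0 0 0 0 0 0 0' 25
```

```text
clock: 4.93
ee_pos: [0.5101, -0.2156, 0.0662]
eef_rot: [0.986, 0.168, 0.0, 0.0]
force: [-0.1, -0.0, 0.3]
gripper_width: 0.602
gripper_force: 0.0
clock: 5.6
ee_pos: [0.5101, -0.216, 0.0663]
eef_rot: [0.986, 0.167, 0.0, 0.0]
force: [-0.3, -1.0, 1.5]
gripper_width: 0.147
gripper_force: 25.0
```

```bash
python3 -m jog '0 0 0 0 0 0 -2;0 0 0 0 0 0 -5;0 0 0 0 0 0 -9;0 0 0 0 0 0 -13;0 0 0 0 0 0 -17;0 0 0 0 0 0 -21;0 0 0 0 0 0 -25;0 0 0 0 0 0 -29;0 0 0 0 0 0 -33;0 0 0 0 0 0 -36'; python3 -m jog '0 0 0 0 0 0 -4;0 0 0 0 0 0 -8;0 0 0 0 0 0 -12;0 0 0 0 0 0 -16;0 0 0 0 0 0 -20;0 0 0 0 0 0 -24;0 0 0 0 0 0 -28;0 0 0 0 0 0 -32;0 0 0 0 0 0 -34;0 0 0 0 0 0 -34'
python3 - <<'E'
from w import *
print(read_state()["joint_positions"],read_state()["moment"])
im,d=get_image("wrist");meas(d)
im,d=get_image("side");P=cloud("side",d);np.save("s4.npy",d)
for q in("objective_case",):
  for r in regions_of("side",q):
    m=r["pixels"]&(d>0);print(r["score"],r["rect"],np.median(P[m],0))
E
```

```text
clock: 6.43
ee_pos: [0.51, -0.2141, 0.0663]
eef_rot: [0.989, -0.146, -0.0, -0.001]
force: [0.2, 1.9, 3.1]
gripper_width: 0.15
gripper_force: 25.0
clock: 7.27
ee_pos: [0.5109, -0.2128, 0.0663]
eef_rot: [0.904, -0.428, -0.0, -0.001]
force: [2.3, 5.6, 3.4]
gripper_width: 0.149
gripper_force: 25.0
[ 0.12817196  0.66483862  0.33741549  1.89717647 -0.35499849  0.63843925
 -1.76795725] [ 1.17106571 -0.34248123  0.06061645]
plate [ 0.51796303 -0.22370525] 0.10863286893989775 0.020255877471874482
knob 0.5118928551673889 -0.21600642800331116 0.036964599043130875 0.039835575968027115 80.9826889038086 0.13495889079449366 130.0250124154121
pointer 146 [ 0.38050949 -0.24416346  0.02611726] -171.53440150947395
case 183 [ 0.42831434 -0.24563227  0.07446206] (0.42739856243133545, -0.2398706078529358) 0.015414969995617867 -169.87954207247785 0.09199588194457331
```

```bash
python3 -m jog '0.5 0 0 0 0 0 0;0.5 0 0 0 0 0 0;0.5 0 0 0 0 0 0;0.5 0 0 0 0 0 0;0.5 0 0 30 0 0 0;0.5 0 0 70 0 0 0;0.5 0 0 100 0 0 0;0.5 0 0 100 0 0 0;0.5 0 0 100 0 0 0'
python3 - <<'E'
from w import *
im,d=get_image("wrist");meas(d); cv2.imwrite("pics/w5.png",im[...,::-1])
E
```

```text
clock: 8.17
ee_pos: [0.5109, -0.2163, 0.1677]
eef_rot: [0.904, -0.428, 0.002, -0.0]
force: [-1.0, -0.6, -0.4]
gripper_width: 0.5
gripper_force: 0.0
plate [ 0.50927934 -0.21495438] 0.11487775046827857 0.01870854084426075
knob 0.5106028318405151 -0.21469518542289734 0.013716657646000385 0.04667254537343979 39.31909942626953 0.12273610310758948 129.67318530326207
pointer 128 [ 0.38098393 -0.24106429  0.02546537] -168.4966060743863
case 565 [ 0.42484308 -0.23487885  0.07637284] (0.4241441488265991, -0.22992245852947235) 0.01842813566327095 -170.02842914469164 0.08644098902725951
```

View pics/w5.png

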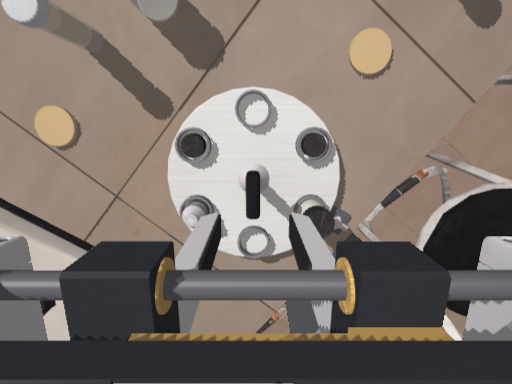

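The case stands in its cup at the pointer (cap at (318,220), blade at (340,213)), and the other parts are still in their cups. I move above it, turning the wrist back 60°.

```bash
python3 -m jog '0.65 -30 -5 0 0 0 6;0.65 -60 -10 0 0 0 12;0.65 -86 -15 0 0 0 18;0.65 -86 -15 0 0 0 25;0.65 -86 -15 0 0 0 32;0.65 -86 -15 0 0 0 39;0.65 -86 -15 0 0 0 46;0.65 -86 -15 0 0 0 53;0.65 -86 -15 0 0 0 60;0.65 -86 -15 0 0 0 60'
python3 -m jog '0.65 0 0 -20 0 0 0;0.65 0 0 -20 0 0 0;0.65 0 0 -20 0 0 0'
python3 - <<'E'
from w import *
print(read_state()["joint_positions"])
im,d=get_image("wrist");P=cloud("wrist",d)
t=(d>0)&(np.hypot(P[...,0]-.424,P[...,1]+.231)<.035)&(P[...,2]>.05)&(P[...,2]<.085);print(t.sum(),P[t].min(0),P[t].max(0),P[t].mean(0))
for cam in("side","top"):
    im,d=get_image(cam);P=cloud(cam,d)
    t=(d>0)&(np.hypot(P[...,0]-.424,P[...,1]+.231)<.035)&(P[...,2]>.055)&(P[...,2]<.09);print(cam,t.sum(),P[t].min(0),P[t].max(0)) if t.any() else 0
E
```

```text
clock: 9.05
ee_pos: [0.4226, -0.2299, 0.1646]
eef_rot: [0.997, 0.082, -0.001, -0.001]
force: [-0.0, -0.4, -0.0]
gripper_width: 0.647
gripper_force: 0.0
clock: 9.3
ee_pos: [0.4223, -0.2298, 0.1448]
eef_rot: [0.997, 0.08, -0.002, -0.001]
force: [0.5, 0.0, -0.3]
gripper_width: 0.648
gripper_force: 0.0
[ 0.34750394  0.43791097  0.12899292  2.00951052 -0.08421327  0.70321672
 -0.88205602]
1015 [ 0.40817152 -0.24848251  0.05076855] [ 0.44496305 -0.2120133   0.08200293] [ 0.42781443 -0.23000433  0.07819082]
side 64 [ 0.41131936 -0.24726579  0.05537453] [ 0.44387606 -0.20852014  0.08534248]
```

```bash
python3 -m jog '0.65 4 0 -30 0 0 0;0.65 4 0 -60 0 0 0;0.65 4 0 -90 0 0 0;0.65 4 0 -110 0 0 0;0.65 4 0 -120 0 0 0;0.65 4 0 -127 0 0 0;0.65 4 0 -127 0 0 0;0.65 4 0 -127 0 0 0' && python3 -m jog '0 0 0 0 0 0 0;0 0 0 0 0 0 0;0 0 0 0 0 0 0;0 0 0 0 0 0 0;0 0 0 0 0 0 0' 15
```

```text
clock: 10.12
ee_pos: [0.4285, -0.2309, 0.0198]
eef_rot: [0.997, 0.081, 0.001, 0.0]
force: [0.1, -0.2, -0.0]
gripper_width: 0.654
gripper_force: 0.0
clock: 10.53
ee_pos: [0.4282, -0.2305, 0.0196]
eef_rot: [0.997, 0.081, 0.0, 0.0]
force: [-0.3, 1.2, 3.4]
gripper_width: 0.395
gripper_force: 15.0
```

```bash
python3 -m jog '0 0 0 15 0 0 0;0 0 0 35 0 0 0;0 0 0 65 0 0 0;0 0 0 95 0 0 0;0 0 0 125 0 0 0;0 0 0 125 0 0 0;0 0 0 125 0 0 0'
python3 - <<'E'
from h import *
print(read_state()["joint_positions"])
G=np.zeros((9,16))
for n in("top","side"):
    d=np.load(n+"0.npy");P=cloud(n,d);Q=P[d>0]
    for i in range(9):
        for j in range(16):
            x,y=.34+.04*i,-.14+.04*j
            m=(abs(Q[:,0]-x)<.02)&(abs(Q[:,1]-y)<.02)
            if m.any():G[i,j]=max(G[i,j],Q[m,2].max())
print("cols y -.14..; rows x .34..");print((G*1000).astype(int))
E
```

```text
clock: 11.12
ee_pos: [0.4289, -0.2309, 0.1455]
eef_rot: [0.997, 0.081, 0.002, 0.001]
force: [-0.4, 0.3, -0.9]
gripper_width: 0.397
gripper_force: 15.0
[ 0.34201527  0.44101074  0.13203481  2.0009828  -0.08757464  0.70108925
 -0.88014268]
cols y -.14..; rows x .34..
[[  8  10   7   6   6   9  10  15  13   5   7   7   9  12   6   7]
 [ 10   8   8   9  22  24  25  14   8   7   8   9   9   7   9   9]
 [ 61  10   9  10  21  27  26   8   7  18   9   7   9  10  14  14]
 [ 67  29   9   7  10  14   8   7   9  22  23  20  19  14  13  18]
 [ 40  38   9  10  12   9   9  10   7  20  16  20  21  15  15  15]
 [ 41  38   9   9  22  37  43  46  42  22  16  23  20   9  10   7]
 [ 28  25   8   9 175 393 396 398 174   9  21  21  10   8   8   7]
 [ 33   9  11   7 178 398 392 396 176   8  35  51  54  12  10   7]
 [  8   7  12  11 177 365 366 361 173  40  39 262 269 266 221  11]]
```

```bash
python3 -m jog '0 0 15 0 0 0 0;0 0 40 0 0 0 -2;0 0 75 0 0 0 -4;0 0 110 0 0 0 -6;0 0 145 0 0 0 -8;0 0 180 0 0 0 -11;0 0 215 0 0 0 -14;0 0 250 0 0 0 -17;0 0 285 0 0 0 -20;0 0 320 0 0 0 -23' 20; python3 -m jog '0 5 35 0 0 0 -2;0 15 70 0 0 0 -4;0 30 105 0 0 0 -6;0 45 140 0 0 0 -7;0 60 170 0 0 0 -7;0 68 188 0 0 0 -7;0 68 188 0 0 0 -7;0 68 188 0 0 0 -7;0 68 188 0 0 0 -7'
python3 - <<'E'
from h import *
print(read_state()["joint_positions"])
im,d=get_image("top"); cv2.imwrite("pics/t6.png",im[...,::-1])
ims,d=get_image("side"); cv2.imwrite("pics/s6.png",ims[...,::-1])
iw,d=get_image("wrist")
cv2.imwrite("pics/d.png",cv2.hconcat([cv2.resize(ims[180:340,170:320],(375,400))[...,::-1],cv2.resize(iw,(400,400))[...,::-1]]))
E
```

```text
clock: 11.95
ee_pos: [0.4263, 0.0909, 0.1428]
eef_rot: [0.993, -0.121, -0.001, 0.001]
force: [0.0, -0.6, -1.1]
gripper_width: 0.389
gripper_force: 20.0
clock: 12.7
ee_pos: [0.4946, 0.2757, 0.1426]
eef_rot: [0.984, -0.18, -0.001, 0.002]
force: [-0.2, 0.4, -0.1]
gripper_width: 0.395
gripper_force: 20.0
[-0.73077844  0.56175917  0.26405022  1.7927949  -0.19074011  0.81571928
 -2.30680564]
```

View pics/d.png

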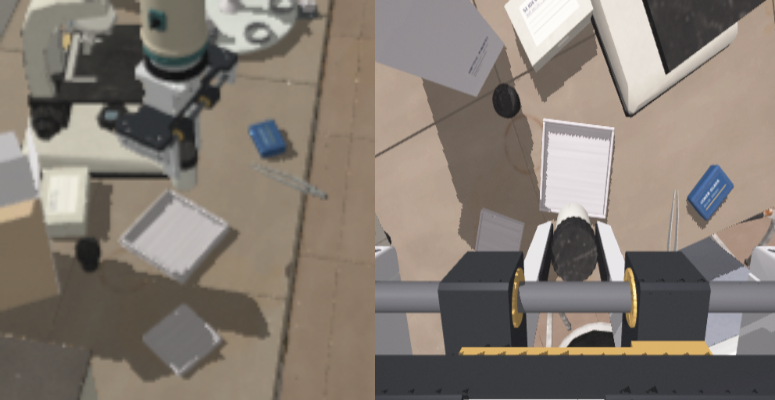

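The case is held upright (side half around (185,160), wrist half (572,240)), with the big tray below it and clear space around. Lowering now.

```bash
python3 -m jog '0 0 0 -20 0 0 0;0 0 0 -50 0 0 0;0 0 0 -80 0 0 0;0 0 0 -105 0 0 0;0 0 0 -120 0 0 0;0 0 0 -128 0 0 0;0 0 0 -132 0 0 0;0 0 0 -135 0 0 0;0 0 0 -137 0 0 0;0 0 0 -137 0 0 0'
python3 -m jog '0 0 0 -1 0 0 0;0 0 0 -2 0 0 0;0 0 0 -2 0 0 0'
```

```text
clock: 13.68
ee_pos: [0.4964, 0.2777, 0.0077]
eef_rot: [0.984, -0.18, 0.001, -0.0]
force: [0.8, 0.4, -0.3]
gripper_width: 0.392
gripper_force: 20.0
clock: 13.93
ee_pos: [0.4961, 0.2777, 0.0054]
eef_rot: [0.984, -0.18, 0.0, -0.0]
force: [-1.3, -0.0, -1.3]
gripper_width: 0.392
gripper_force: 20.0
```

```bash
python3 -m jog '0 0 0 -1 0 0 0;0 0 0 -2 0 0 0;0 0 0 -3 0 0 0;0 0 0 -3 0 0 0'
python3 -m jog '0.42 0 0 0 0 0 0;0.46 0 0 0 0 0 0;0.5 0 0 0 0 0 0;0.65 0 0 0 0 0 0;0.65 0 0 0 0 0 0;0.65 0 0 0 0 0 0' && python3 -m jog '0.65 0 0 20 0 0 0;0.65 0 0 50 0 0 0;0.65 0 0 90 0 0 0;0.65 -30 0 130 0 0 0;0.65 -70 0 150 0 0 0;0.65 -70 0 150 0 0 0;0.65 -70 0 150 0 0 0'
python3 - <<'E'
from h import *
iw,d=get_image("wrist");P=cloud("wrist",d)
t=(d>0)&(np.hypot(P[...,0]-.496,P[...,1]-.277)<.03)&(P[...,2]>.04)&(P[...,2]<.12);print("case",t.sum(),P[t].min(0),P[t].max(0))
t=(d>0)&(np.hypot(P[...,0]-.513,P[...,1]-.266)<.04)&(P[...,2]<.02);print("floor",np.median(P[t][:,2]))
ims,d=get_image("side"); P=cloud("side",d)
for q in("bare_objective","cap_a"):
  for r in regions_of("side",q):
    m=r["pixels"]&(d>0);print(q,r["score"],np.median(P[m],0))
t=(d>0)&(np.hypot(P[...,0]-.496,P[...,1]-.277)<.03)&(P[...,2]>.03)&(P[...,2]<.1);print("case side",t.sum(),P[t].min(0),P[t].max(0))
cv2.imwrite("pics/e.png",cv2.hconcat([cv2.resize(ims[150:310,190:340],(375,400))[...,::-1],cv2.resize(iw,(400,400))[...,::-1]]))
E
```

```text
clock: 14.27
ee_pos: [0.4966, 0.2781, 0.0033]
eef_rot: [0.984, -0.18, 0.001, -0.001]
force: [-1.2, 0.2, 8.9]
gripper_width: 0.391
gripper_force: 20.0
clock: 14.77
ee_pos: [0.4958, 0.2774, 0.0019]
eef_rot: [0.984, -0.18, -0.0, 0.0]
force: [0.9, -0.3, -0.2]
gripper_width: 0.645
gripper_force: 0.0
clock: 15.35
ee_pos: [0.4239, 0.2786, 0.1538]
eef_rot: [0.984, -0.178, 0.0, -0.001]
force: [-0.9, -0.1, -0.3]
gripper_width: 0.651
gripper_force: 0.0
case 933 [0.47732475 0.25988284 0.04336752] [0.51361862 0.29618276 0.06362041]
floor 0.0032579931732421344
case side 125 [0.47728152 0.25797778 0.0302701 ] [0.51393999 0.29932212 0.06922135]
```

View pics/e.png

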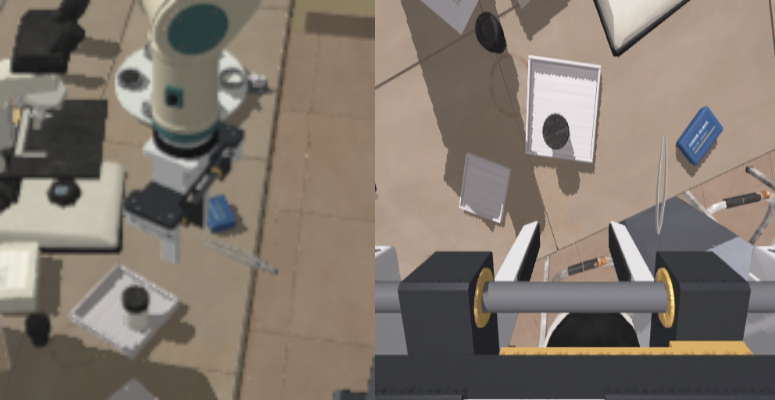

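The case stands upright in the large tray (side half (135,305), wrist half (555,130)) with its top at about 62 mm, as it should be. A quick check of the bystanders, then I hand in.

Run:
```python
from h import *
im,d=get_image("top");P=cloud("top",d);n=0
for q in("bare_objective","cap_a"):
  for r in regions_of("top",q):
    m=r["pixels"]&(d>0);p=np.percentile(P[m],[50,95],axis=0);rr=np.hypot(p[0,0]-.51,p[0,1]+.216);print(q,r["score"],p[0],p[1,2],rr)
```

```text
bare_objective 0.66 [ 0.53721576 -0.13023529  0.05060401] 0.06440195745147333 0.08997935200511752
cap_a 0.52 [ 0.59526423 -0.19962175  0.03418443] 0.04002401723549052 0.0868230178549864
cap_a 0.5 [ 0.47781484 -0.29619495  0.03277656] 0.03872263833605237 0.08641246610821385
```

```bash
python3 -c "from station import*;print(hand_in())"
```

```text
the job is handed in; nothing more can be done
None
```

The stand was turned about 70° clockwise to bring the objective case to the pointer. The case now stands upright in the larger tray, the bare objective and both dust caps are still in their cups, and the job was handed in at about 15 s on the clock (no verdict was returned).

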